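# Sweep the rind offcuts into the board's tray

### The arm

A 6-joint arm with a two-finger parallel gripper is mounted at the origin on a cart in front of the work surface, level with it; the furniture and walls round the work are solid. World frame = base frame: x ahead of the robot, y to its left, z up, the work surface at z = 0. Lengths are in mm, angles in degrees, forces in N, time in s.
With the tool pointing down it reaches from about 350 to 850 mm from the base axis. Payload 8.1 kg.
Tool frame: the origin (TCP) lies midway between the tips of the shut fingers; the grasp point (between the pads) lies 19 mm behind it; z points along the fingers, y is the direction in which the jaws open and shut (so a half turn about z gives the same grasp; the last joint's range is limited). The gripper opens to 85 mm and grips with 20 to 120 N. Pads are 22 mm wide; open, the fingers measure 114 mm over their backs; the gripper's body (76 mm by 85 mm) begins 54 mm behind the grasp point. The pads swing forward as they close: fully open they stand 13 mm farther back than shut.
Start: joints at [-68.491, 7.471, 85.268, -0, 87.261, -4.893], TCP at [266.819, -537.413, 231.292] pointing down, gripper open.
Joint ranges: [-169.43, 169.43], [-51.17, 129.36], [1.28, 143.12], [-76.62, 256.62], [0, 156.53], [-152.29, 152.29]. Speed limits (degrees/s): [136.94, 136.94, 159.86, 180, 180, 180].

### API

Orientations are given as [roll, pitch, yaw] about the fixed x, y, z axes, in that order (R = Rz(yaw) Ry(pitch) Rx(roll)).
In Python, from bench import r gives the robot as it stands.
- The arm moves only by the shell command python3 -m jog 'ROWS' [FORCE]. ROWS is JSON, a list of rows, each a list of 5 numbers: the shift along the tool's x, y, z in m, then the turn about the tool's z in rad, then the opening, from 0 (shut) to 1 (fully open). A call has 1 to 20 rows; each row is the pose to reach, as a shift and turn from the pose measured when the call began, along the tool's axes at that moment; what a row does not reach only later rows make up. A row lasts 1/10 s, in which the tool goes at most 50 mm and 8.59 degrees, less where a joint would pass 70% of its speed; a pose out of reach is approached as far as the arm can. A call with a gripper value outside its range is refused whole. The fingers move at their own pace and stop on an object; FORCE is the grip in N (left out, the last holds). Time passes only in rows, so rows that repeat a pose let the fingers close. It gives the time, the measured TCP pose, the force and the opening at its end, in the units of the state.
- r.sense(): the state, without advancing time (a new reading comes with each control period).
- r.snapshot(name): name is "side" or "top" or "wrist"; returns a dict with "pixels" (400x640x3 uint8, red, green, blue), "K" (3x3 intrinsics, pixels), "R" (3x3) and "t" (3): a world point X has camera coordinates R X + t. Camera axes: x right, y down, z forward; pixel columns grow to the right and rows downward; lengths in mm; the calibration is good to about 2 mm. A picture is of the moment at which its call begins. There is no depth.
- r.hand_in(): hands the job in, once; it reports no verdict.
The state is a dict: "time": time; "joint_pos": joint angles; "qd": joint speeds; "joint_efforts": joint torques, N m; "tool_pos": TCP position; "tcp_rot": TCP orientation; "ft_force": force on the tool from outside, world axes, zero at the start; "wrist_torque": the same for the moment, N m; "finger_gap": finger opening in mm.
Only numpy, scipy, OpenCV 4.12 (cv2) and the standard library are available. Lean on these libraries where they do the work, as an engineer would, in place of code of your own. Each camera call takes 0.05 s, during which the arm holds its last target.

### The job

Working with the fingertips and without picking anything up, draw the tray under the board all the way out, sweep the three rind offcuts along the board and over its edge into the tray, then push the tray fully home under the board. Leave the good piece of cheese standing where it is on the board, and do not disturb the pot, the carton and the tub nearby.

Things in the scene. Friction and masses are not known exactly. Their poses are not given: they have to be found in the camera images.
- board: Wooden preparation board on a low frame, fixed to the worktop, 240 mm (its x) by 300 mm (its y); the flat top is 86 mm above the origin. Origin: centre of the underside, on the worktop; z up. A steel tray with a wooden front panel slides out from under the +y end (y = +150 mm); no fence or lip stands on top. Beyond its -y end stands a cheese wire cutter, its bow lowered (148 mm high); behind the tray a film dispenser (110 mm high, its cover shut).
- tray (a joint): How far the tray is drawn out along the board's +y, in m: 0 = home, panel against the board's frame; 0.15 = all the way out, at its stop. It stands partly open at the start, stays where it is left, and slides with about 2 to 3 N. Only the part beyond the board's +y end is open above.
- tray_floor (a point): Centre of the tray's inner floor, on its upper side, 12 mm above the worktop; moves with the tray; axes as the board's. The inside measures 200 mm (x) by 240 mm (y); the thin steel walls rise 44 mm above this point. The underside of the board is 54 mm above this point. The inner face of the front panel's steel wall is 120 mm from here toward +y.
- tray_panel (a point): Middle of the top edge of the tray's wooden front panel, 63 mm above the worktop; the panel is 238 mm wide along the board's x, 14 mm thick (this point lies midway) and reaches down to 11 mm above the worktop. The inner face of the steel wall behind it is 9 mm from here toward the board (-y), the outer face 7 mm the other way. With the tray home this point lies at y = +157 mm in the board's frame.
- offcut_a: Small loose offcut of hard cheese, pale yellow paste with a brown rind, about 42 x 25 x 20 mm (its x, y, z), some 30 g, lying on the board. Origin: centre of its underside; the rind is on its +y side.
- offcut_b: Small loose offcut of hard cheese, orange paste with a dark brown rind, about 42 x 25 x 20 mm (its x, y, z), some 30 g, lying on the board. Origin: centre of its underside; the rind is on its +y side.
- offcut_c: Small loose offcut of hard cheese, cream paste with a red wax rind, about 42 x 25 x 20 mm (its x, y, z), some 30 g, lying on the board. Origin: centre of its underside; the rind is on its +y side.
- good_cut: Good piece of yellow cheese, 41 x 56 x 31 mm, standing loose on the board near the edge on the robot's side; to be left alone. The origin is the centre of the underside, z up.
- sample_pot: White printed pot, 72 mm wide, 71 mm high, loose on the worktop to the right, beyond the handle of the wire cutter; to be left alone. The origin is the centre of the underside, z up.
- cracker_box: Cracker carton, dark with a purple-red top, 58 x 64 x 70 mm, loose on the worktop at the left beyond the tray; to be left alone. The origin is the centre of the underside, z up.
- sample_tub: Clear food tub with a green lid, 119 x 155 x 70 mm, loose on the worktop behind the board; to be left alone. The origin is the centre of the underside, z up.

How it is judged:
By the outcome, as a careful person would: the job done as asked, in the order asked, and still so for the second after the job is handed in, with the robot touching nothing.
It also fails if it takes over 67 s, if anything falls off the work surface, if the arm or the gripper's body presses on something with over 40 N, if the wrist force passes 120 N, or if a joint passes its speed limit or range.

## Working session

There is one attempt and no reset: what is moved stays moved. The work goes in short steps, Python scripts to look and compute and a shell command to move; the robot and the scene stay as the last step left them, time stands still between calls to the robot, and variables do not carry over. Pictures are saved under pics/ and viewed, and the job is handed in when it is done.

```bash
ls; mkdir -p pics
python3 - <<'E'
from bench import r
import cv2
s=r.sense(); print(s)
for n in ["side","top","wrist"]:
    d=r.snapshot(n); cv2.imwrite(f"pics/{n}0.png",d["pixels"][:,:,::-1]); print(n,d["K"],d["R"],d["t"])
E
```

```text
pics
{'time': 0.0, 'joint_pos': array([-6.84913477e+01,  7.51455593e+00,  8.53329293e+01, -4.03202386e-04,
        8.72609646e+01, -4.89338172e+00]), 'qd': array([ 0.00560756, -0.09433098,  0.07521323, -0.05254148,  0.00074362,
       -0.03256873]), 'joint_efforts': array([ 2.74446265e-04, -5.69398284e+01, -5.00548983e+01, -3.84692248e-04,
        1.50016072e-02,  6.26926453e-05]), 'tool_pos': array([ 266.60389816, -536.87494394,  230.21520845]), 'tcp_rot': array([-1.79891911e+02, -8.84972490e-03,  2.64020454e+01]), 'ft_force': array([-0.845483  ,  0.16240281, -1.06499839]), 'wrist_torque': array([-0.00384285, -0.00427193,  0.05472943]), 'finger_gap': 85.25404851497726}
side [[463.22096752   0.         314.67735823]
 [  0.         463.22096752 202.02240572]
 [  0.           0.           1.        ]] [[-0.62117755 -0.78366155  0.00360856]
 [-0.63489219  0.50054393 -0.58853011]
 [ 0.45940218 -0.36787274 -0.80846725]] [ 421.80741913  372.96142477 1470.95528042]
top [[462.03282297   0.         326.60245294]
 [  0.         462.03282297 201.50039674]
 [  0.           0.           1.        ]] [[-0.04871431 -0.99881186 -0.00133312]
 [-0.97690321  0.04792372 -0.20823887]
 [ 0.20805535 -0.00884188 -0.97807709]] [ 109.17497718  593.47936184 1274.76939683]
wrist [[327.72242693   0.         321.9372844 ]
 [  0.         327.72242693 197.80780841]
 [  0.           0.           1.        ]] [[ 0.44460942 -0.89572404 -0.00095593]
 [-0.84784996 -0.42118997  0.32210161]
 [-0.28891678 -0.14239893 -0.94670462]] [-599.99360983  -42.06198298  381.22141874]
```

View pics/top0.png

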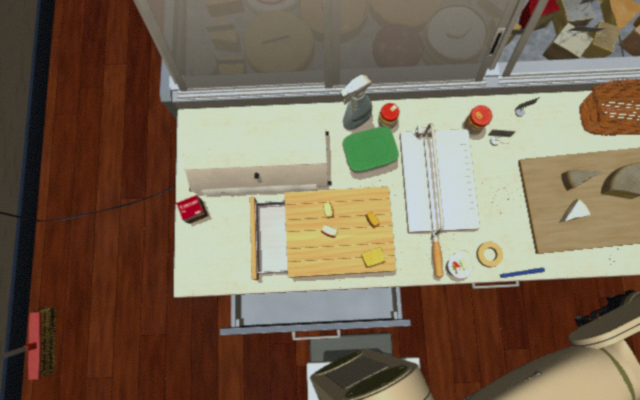

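View pics/side0.png

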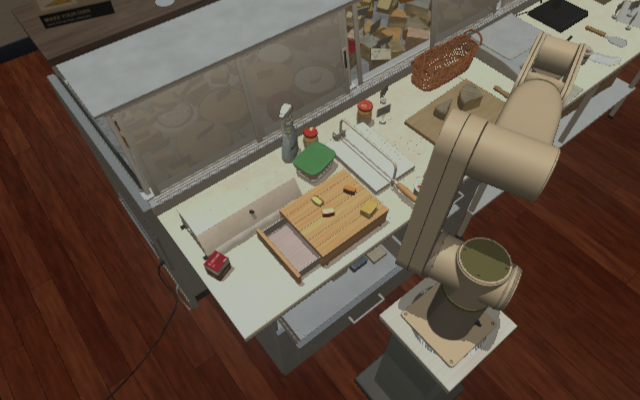

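The top view shows the board at about (285–395, 190–275), the tray panel at column 253, offcuts near (328,209), (372,218) and (329,231), and the good cut at (373,257). Next I'll zoom in and measure them.

```bash
cat > h.py <<'E'
import numpy as np, cv2
from bench import r
def ray(d,uv,z):
    K,R,t=map(np.asarray,(d["K"],d["R"],d["t"]))
    c=-R.T@t; v=R.T@np.linalg.inv(K)@np.array([uv[0],uv[1],1.])
    return c+v*(z-c[2])/v[2]
def proj(d,X):
    p=np.asarray(d["R"])@np.asarray(X,float)+d["t"]; p=np.asarray(d["K"])@p; return p[:2]/p[2]
def crop(d,x0,y0,x1,y1,k,name):
    cv2.imwrite(name,cv2.resize(np.ascontiguousarray(d["pixels"][y0:y1,x0:x1,::-1]),None,fx=k,fy=k,interpolation=cv2.INTER_CUBIC))
E
python3 - <<'E'
from h import *
d=r.snapshot("top"); crop(d,240,170,440,290,4,"pics/topc.png")
d=r.snapshot("side"); crop(d,240,160,400,280,5,"pics/sidec.png")
E
```

```text
(no output)
```

View pics/topc.png

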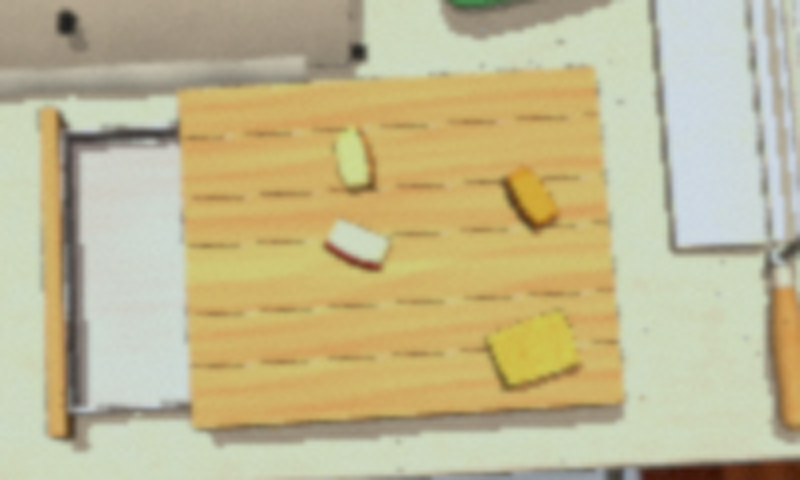

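View pics/sidec.png

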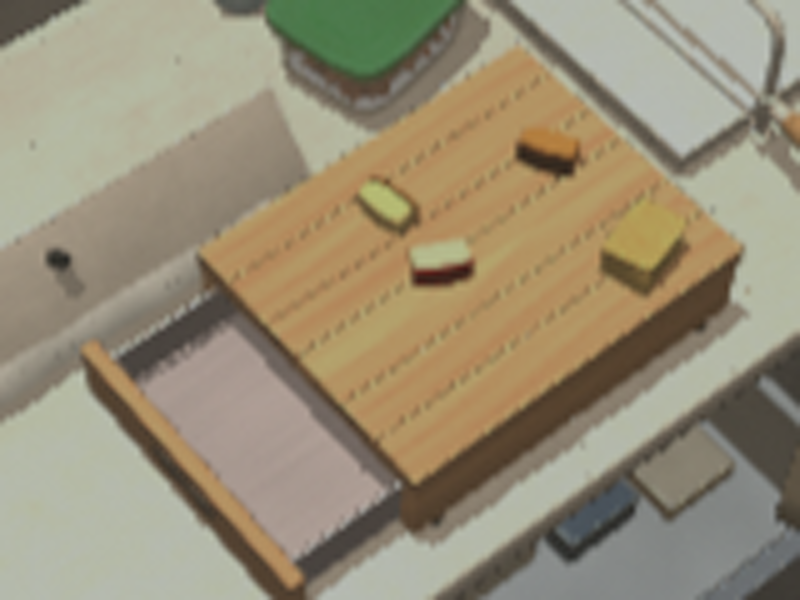

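View pics/wrist0.png

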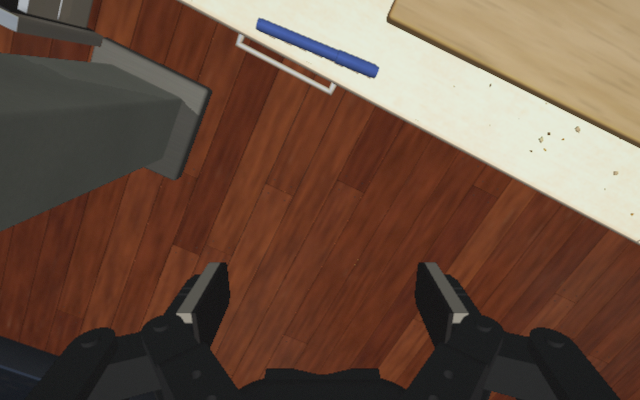

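```bash
cat > m.py <<'E'
from h import *
T=r.snapshot("top");S=r.snapshot("side")
def tc(u,v,z): return ray(T,(240+u/4,170+v/4),z)[:2]
def sc(u,v,z): return ray(S,(240+u/5,160+v/5),z)[:2]
np.set_printoptions(precision=1,suppress=True)
if __name__=="__main__":
    bt=np.array([tc(*p,86) for p in [(179,90),(595,68),(623,402),(195,427)]])
    bs=np.array([sc(*p,86) for p in [(203,257),(525,50),(740,250),(417,485)]])
    print("board top",bt, "side",bs)
    for b in(bt,bs):
        print("c",b.mean(0),[np.linalg.norm(b[i]-b[(i+1)%4]) for i in range(4)],np.degrees(np.arctan2(*(b[0]+b[3]-b[1]-b[2])[::-1]))-90)
    for n,p,q in [("panel far",(45,110),(92,345)),("panel near",(58,433),(292,583))]: print(n,tc(*p,63),sc(*q,63))
    def blob(d,lo,hi,box,z):
        x0,y0,x1,y1=box
        hsv=cv2.cvtColor(np.ascontiguousarray(d["pixels"]),cv2.COLOR_RGB2HSV)
        m=np.zeros(hsv.shape[:2],np.uint8); m[y0:y1,x0:x1]=cv2.inRange(hsv,lo,hi)[y0:y1,x0:x1]
        n,l,st,c=cv2.connectedComponentsWithStats(m); k=1+np.argmax(st[1:,4])
        pts=np.argwhere(l==k)[:,::-1]
        W=np.array([ray(d,p,z)[:2] for p in pts],np.float32)
        return st[k],W.mean(0),cv2.minAreaRect(W)
    for n,p in [("a",(352,158)),("b",(532,197)),("c",(359,240)),("g",(533,350))]:
        u,v=240+p[0]//4,170+p[1]//4
        print(n,T["pixels"][v,u],cv2.cvtColor(T["pixels"][v:v+1,u:u+1].copy(),cv2.COLOR_RGB2HSV))
    print("wood",cv2.cvtColor(T["pixels"][200:202,300:303].copy(),cv2.COLOR_RGB2HSV))
    # manual top-face corners
    TF={"a":[(340,133),(357,128),(372,182),(350,189)],"b":[(505,178),(525,168),(556,212),(537,226)],"c":[(340,221),(390,243),(380,266),(328,243)],"g":[(487,340),(565,312),(580,360),(508,388)]}
    SF={"a":[(360,182),(385,180),(415,212),(390,224)],"b":[(520,130),(575,137),(578,160),(520,148)],"c":[(410,245),(465,240),(472,262),(412,268)],"g":[(645,200),(685,235),(650,275),(605,250)]}
    for k in TF:
        z=117 if k=="g" else 106
        for nm,F,f in(("top",TF,tc),("side",SF,sc)):
            w=np.array([f(*p,z) for p in F[k]],np.float32); print(k,nm,w.mean(0),cv2.minAreaRect(w))
E
python3 m.py
```

```text
board top [[ 625.2  198.3]
 [ 626.8  -99.4]
 [ 389.7 -100.5]
 [ 387.1  194.4]] side [[615.5 201.9]
 [619.4 -96.1]
 [388.6 -95.6]
 [383.2 198.8]]
c [507.2  48.2] [np.float64(297.72372589383986), np.float64(237.07084401502783), np.float64(294.95246968057137), np.float64(238.16507154351496)] 0.40500124395964576
c [501.7  52.2] [np.float64(297.9914859084723), np.float64(230.82406384790517), np.float64(294.3780807454677), np.float64(232.361289823415)] 0.8907562278644576
panel far [620.6 297.7] [616.8 296.8]
panel near [388.8 292. ] [387.  298.5]
a [205 216 145] [[[ 35  84 216]]]
b [208 169  56] [[[ 22 186 208]]]
c [207 218 193] [[[ 43  29 218]]]
g [207 192  77] [[[ 27 160 207]]]
wood [[[ 20 133 209]
  [ 20 132 210]
  [ 20 132 209]]

 [[ 19 134 209]
  [ 19 137 209]
  [ 19 136 208]]]
a top [565.9  75.8] ((565.56494140625, 76.62344360351562), (40.51862716674805, 16.051666259765625), 12.345904350280762)
a side [563.6  79.5] ((565.3447265625, 78.42759704589844), (20.23130989074707, 41.79451370239258), 82.23290252685547)
b top [533.  -44.9] ((533.2654418945312, -45.00246810913086), (40.019859313964844, 16.539649963378906), 29.74220085144043)
b side [531.3 -40.8] ((530.1765747070312, -40.419158935546875), (43.69567108154297, 20.138038635253906), 42.52975845336914)
c top [505.8  75.5] ((505.9316101074219, 75.72044372558594), (39.23517608642578, 17.423601150512695), 63.171607971191406)
c side [505.3  80.1] ((505.2554016113281, 79.90629577636719), (41.39850616455078, 19.203784942626953), 58.655784606933594)
g top [425.7 -39.3] ((425.4178771972656, -39.37586212158203), (34.94115447998047, 56.518585205078125), 16.807493209838867)
g side [421.1 -32.9] ((421.2820739746094, -35.25218963623047), (37.8287353515625, 51.9674186706543), 16.117359161376953)
```

The measurements agree with the given sizes:
- **Board:** centre about (505, 50), yaw about 0.5°, with its +y end at about y=199.
- **Tray:** panel at y≈296, so it is about 89 mm out.
- **Offcuts:** a (565, 78), b (532, −43), c (505, 78).
- **Good cut:** (424, −37).

Next I move above the open part of the tray with the jaws along world x.

```bash
python3 -m jog '[[0.035,-0.037,0,-0.1,0],[0.07,-0.074,0,-0.2,0],[0.105,-0.111,0,-0.3,0],[0.14,-0.148,0,-0.4,0],[0.175,-0.185,0,-0.5,0],[0.21,-0.222,0,-0.6,0],[0.245,-0.259,0,-0.7,0],[0.28,-0.296,0,-0.8,0],[0.315,-0.333,0,-0.9,0],[0.35,-0.37,0,-1,0],[0.385,-0.407,0,-1.11,0],[0.42,-0.444,0,-1.11,0],[0.455,-0.481,0,-1.11,0],[0.49,-0.518,0,-1.11,0],[0.525,-0.555,0,-1.11,0],[0.559,-0.59,0,-1.11,0],[0.559,-0.59,0,-1.11,0],[0.559,-0.59,0,-1.11,0]]' 40
python3 - <<'E'
from h import *
s=r.sense();print(s["tool_pos"],s["tcp_rot"],s["finger_gap"],s["time"])
d=r.snapshot("top");crop(d,160,150,360,300,4,"pics/t1.png")
d=r.snapshot("wrist");crop(d,0,0,640,400,1,"pics/w1.png")
E
```

```text
time: 2.15
tool_pos: [504.9, 241.6, 230.8]
tcp_rot: [-179.9, -0.0, 90.2]
ft_force: [-1.0, -0.4, -0.3]
finger_gap: 0.3
[504.92832063 241.58613933 230.76806842] [-1.79939231e+02 -1.27314905e-02  9.01760436e+01] 0.2657116835801237 2.15
```

View pics/t1.png

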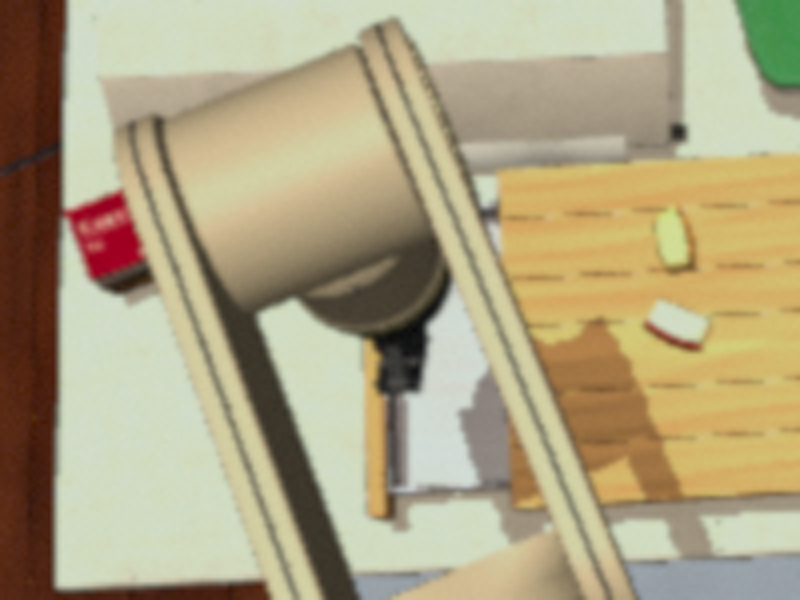

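View pics/w1.png

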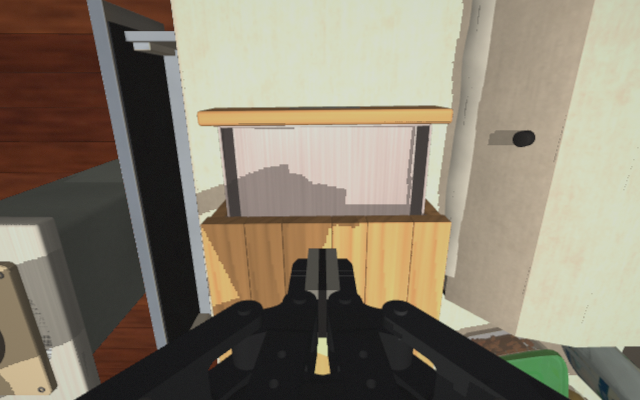

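Run:
```python
from h import *
np.set_printoptions(precision=1,suppress=True)
d=r.snapshot("wrist")
for n,p,z in [("board L",(204,222),86),("board R",(449,219),86),("panel outer L",(199,110),63),("panel outer R",(451,107),63),("panel inner edge L",(199,124),63),("R",(451,122),63)]: print(n,ray(d,p,z)[:2])
print(proj(d,r.sense()["tool_pos"]))
```

```text
board L [392.5 198.5]
board R [626.  201.6]
panel outer L [391.9 300.5]
panel outer R [623.5 303.2]
panel inner edge L [390.4 287.8]
R [625.2 289.7]
[322.  262.9]
```

The wrist view agrees: board edge at y≈200 and panel middle at y≈295. I go down into the tray and draw it out from the inside wall.

```bash
python3 -m jog '[[0,0,0.04,0,0],[0,0,0.08,0,0],[0,0,0.12,0,0],[0,0,0.15,0,0],[0,0,0.17,0,0],[0,0,0.185,0,0],[0,0,0.2,0,0],[0,0,0.2,0,0]]' 
python3 -m jog '[[0.01,0,0,0,0],[0.02,0,0,0,0],[0.03,0,0,0,0],[0.035,0,0,0,0],[0.04,0,0,0,0],[0.045,0,0,0,0],[0.05,0,0,0,0],[0.055,0,0,0,0],[0.06,0,0,0,0],[0.065,0,0,0,0],[0.07,0,0,0,0],[0.075,0,0,0,0],[0.08,0,0,0,0]]'
```

```text
time: 3.1
tool_pos: [503.8, 237.4, 29.6]
tcp_rot: [-179.8, 0.1, 89.9]
ft_force: [0.3, 0.1, -0.5]
finger_gap: -0.2
time: 4.4
tool_pos: [503.7, 317.8, 29.4]
tcp_rot: [-179.8, 0.1, 89.9]
ft_force: [-1.4, -1.6, 1.1]
finger_gap: -0.1
```

```bash
python3 -m jog '[[0.004,0,0,0,0],[0.007,0,0,0,0],[0.01,0,0,0,0],[0.013,0,0,0,0],[0.016,0,0,0,0],[0.018,0,0,0,0]]' 
python3 -m jog '[[0.003,0,0,0,0],[0.006,0,0,0,0],[0.006,0,0,0,0]]'
```

```text
time: 5.0
tool_pos: [503.6, 336.0, 29.2]
tcp_rot: [-179.8, 0.1, 89.9]
ft_force: [-1.7, -2.2, 2.1]
finger_gap: 0.4
time: 5.3
tool_pos: [503.6, 337.0, 29.2]
tcp_rot: [-179.7, 0.6, 89.9]
ft_force: [-4.0, -27.3, 14.5]
finger_gap: -0.0
```

The stop is reached at TCP y≈337, as predicted, with 27 N on the wrist. I back off, rise and look.

```bash
python3 -m jog '[[-0.006,0,0,0,0],[-0.015,0,0,0,0],[-0.03,0,-0.03,0,0],[-0.04,0,-0.08,0,0],[-0.06,0,-0.12,0,0],[-0.11,0,-0.16,0,0.1],[-0.16,0,-0.17,0,0.1],[-0.2,0,-0.17,0,0.1],[-0.23,0,-0.17,0,0.1],[-0.23,0,-0.17,0,0.1],[-0.23,0,-0.17,0,0.1]]'
python3 - <<'E'
from h import *
np.set_printoptions(precision=1,suppress=True)
s=r.sense();print(s["tool_pos"],s["finger_gap"])
d=r.snapshot("top");crop(d,220,150,420,300,4,"pics/t2.png")
d=r.snapshot("wrist");crop(d,0,0,640,400,1,"pics/w2.png")
E
```

```text
time: 6.4
tool_pos: [504.3, 108.4, 201.7]
tcp_rot: [-179.7, 0.5, 89.8]
ft_force: [0.5, 1.2, -0.9]
finger_gap: 8.8
[504.3 108.4 201.7] 8.763173286667273
```

View pics/t2.png

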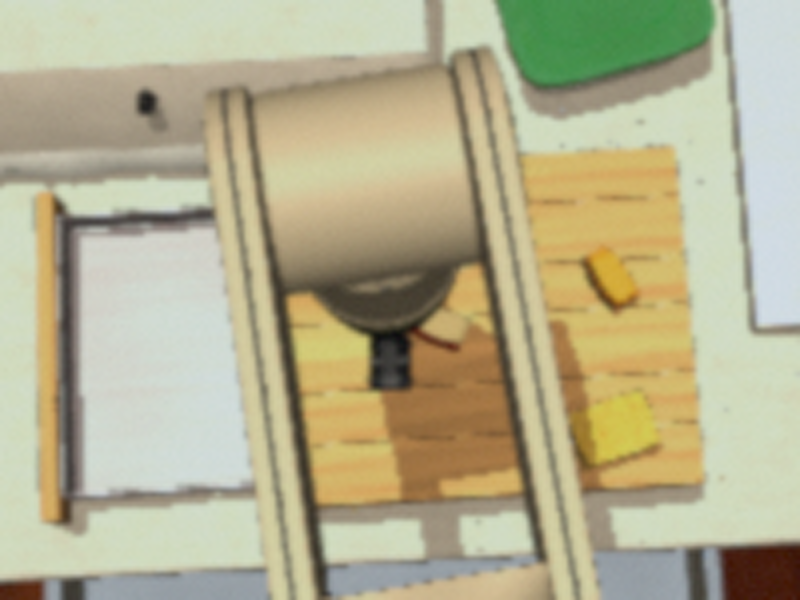

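View pics/w2.png

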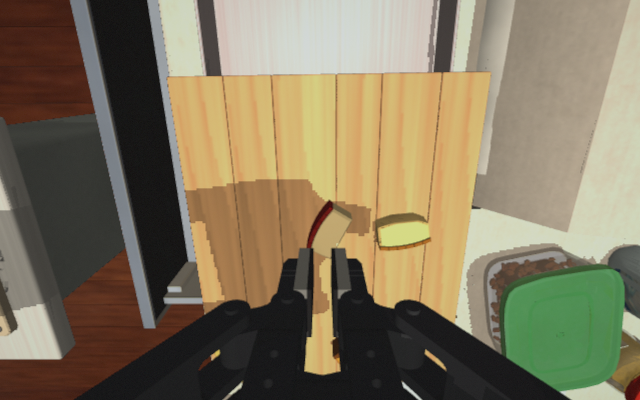

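The tray is fully out: its panel has moved to crop column 48 and the offcuts are undisturbed. Next I sweep the cream offcut c, starting behind it at y≈30.

```bash
python3 -m jog '[[-0.04,0,0,0,0.1],[-0.078,0,0.01,0,0.1],[-0.078,0,0.05,0,0.1],[-0.078,0,0.08,0,0.1],[-0.078,0,0.1,0,0.1],[-0.078,0,0.11,0,0.1],[-0.078,0,0.11,0,0.1]]'
python3 - <<'E'
from h import *
s=r.sense();print(s["tool_pos"],s["finger_gap"],s["ft_force"])
d=r.snapshot("wrist");crop(d,0,0,640,400,1,"pics/w3.png")
d=r.snapshot("side");crop(d,220,140,420,290,4,"pics/s3.png")
E
```

```text
time: 7.2
tool_pos: [502.2, 31.6, 90.6]
tcp_rot: [-179.5, 0.5, 90.0]
ft_force: [0.2, -0.2, 0.1]
finger_gap: 8.6
[502.19822616  31.61568159  90.57555497] 8.63964608076931 [ 0.22773359 -0.2400901   0.07813588]
```

View pics/w3.png

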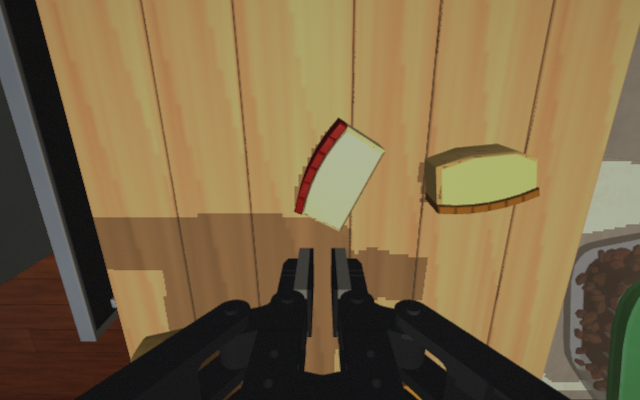

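View pics/s3.png

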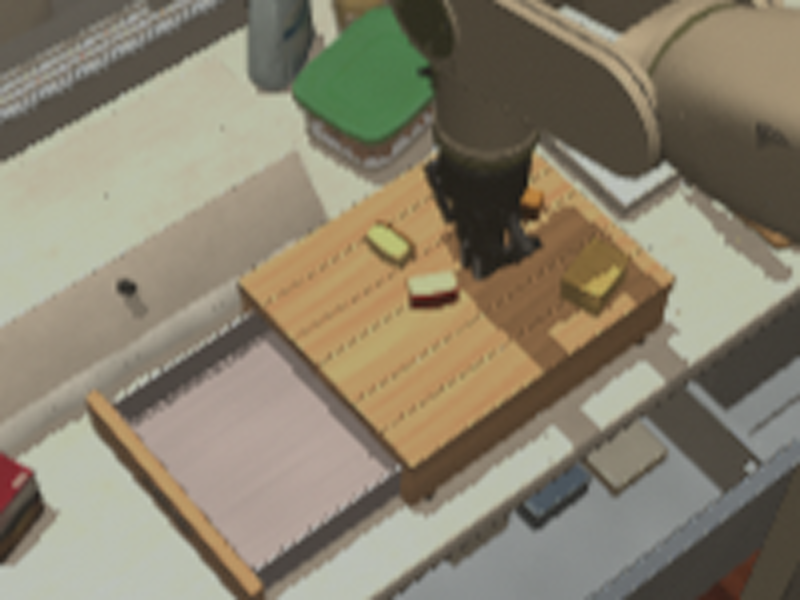

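```bash
python3 -m jog '[[0.003,0.007,0,0,0.1],[0.009,0.007,0,0,0.1],[0.015,0.007,0,0,0.1],[0.021,0.007,0,0,0.1],[0.027,0.007,0,0,0.1],[0.033,0.007,0,0,0.1],[0.039,0.007,0,0,0.1],[0.046,0.007,0,0,0.1],[0.053,0.007,0,0,0.1],[0.06,0.007,0,0,0.1],[0.067,0.007,0,0,0.1],[0.074,0.007,0,0,0.1],[0.081,0.007,0,0,0.1],[0.088,0.007,0,0,0.1],[0.095,0.007,0,0,0.1]]'
python3 - <<'E'
from h import *
d=r.snapshot("wrist");crop(d,0,0,640,400,1,"pics/w4.png")
E
```

```text
time: 8.8
tool_pos: [511.1, 126.8, 92.1]
tcp_rot: [-179.7, 0.5, 90.0]
ft_force: [-1.2, -0.1, 1.2]
finger_gap: 8.8
```

View pics/w4.png

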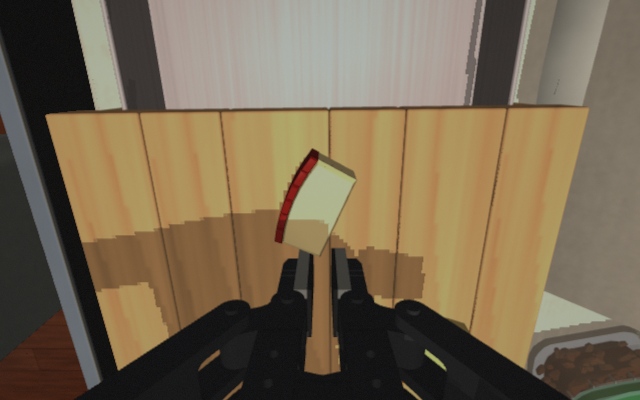

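The cream offcut is cradled between the tips at about (315,205), heading straight for the edge at row 108. I continue over the edge.

```bash
python3 -m jog '[[0.006,0,0,0,0.1],[0.012,0,0,0,0.1],[0.018,0,0,0,0.1],[0.024,0,0,0,0.1],[0.03,0,0,0,0.1],[0.035,0,0,0,0.1],[0.04,0,0,0,0.1],[0.044,0,0,0,0.1],[0.048,0,0,0,0.1],[0.052,0,0,0,0.1],[0.056,0,0,0,0.1],[0.06,0,0,0,0.1],[0.064,0,0,0,0.1],[0.068,0,0,0,0.1],[0.071,0,0,0,0.1],[0.071,0,0,0,0.1]]'
python3 - <<'E'
from h import *
d=r.snapshot("wrist");crop(d,0,0,640,400,1,"pics/w5.png")
d=r.snapshot("side");crop(d,220,140,420,290,4,"pics/s5.png")
E
```

```text
time: 10.45
tool_pos: [511.0, 199.1, 91.5]
tcp_rot: [-179.7, 0.5, 90.0]
ft_force: [-0.5, -0.2, 0.0]
finger_gap: 8.5
```

View pics/w5.png

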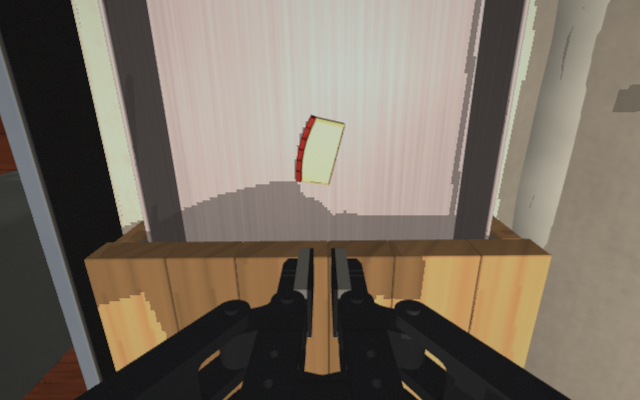

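View pics/s5.png

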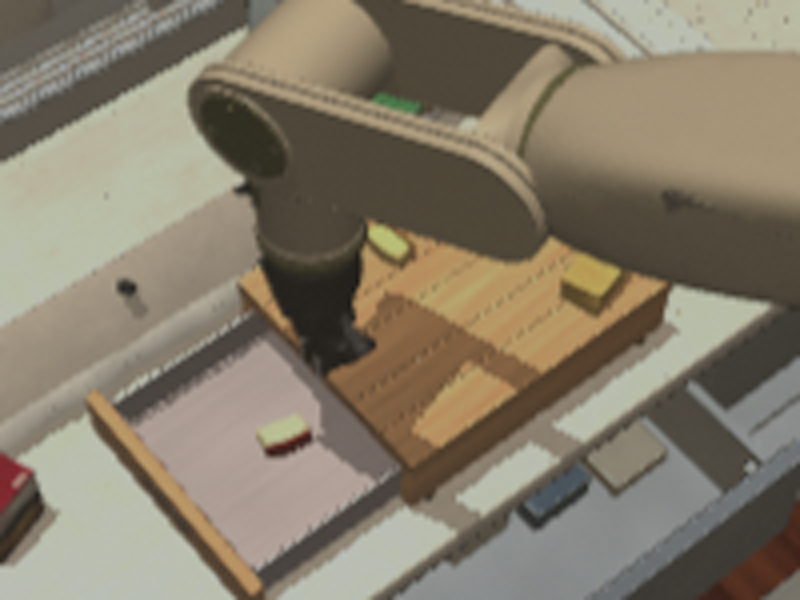

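Cream offcut c lies flat in the tray at side crop (285,433). Next is the pale yellow offcut a.

```bash
python3 -m jog '[[-0.01,0,-0.02,0,0.2],[-0.03,0.01,-0.05,0,0.2],[-0.07,0.03,-0.06,0,0.2],[-0.11,0.05,-0.06,0,0.2],[-0.15,0.057,-0.06,0,0.2],[-0.165,0.057,-0.06,0,0.2],[-0.165,0.057,-0.03,0,0.2],[-0.165,0.057,-0.01,0,0.2],[-0.165,0.057,0,0,0.2],[-0.165,0.057,0,0,0.2]]'
python3 - <<'E'
from h import *
d=r.snapshot("wrist");crop(d,0,0,640,400,1,"pics/w6.png")
E
```

```text
time: 11.55
tool_pos: [566.4, 34.1, 90.9]
tcp_rot: [-179.5, 0.5, 90.0]
ft_force: [-0.9, -0.7, 0.6]
finger_gap: 16.9
```

View pics/w6.png

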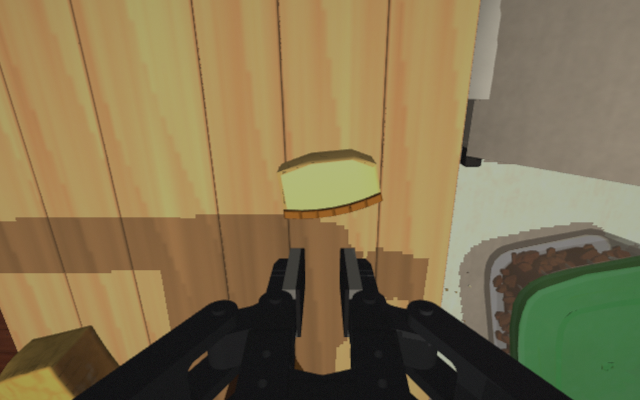

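```bash
python3 -m jog '[[0.003,0.004,0,0,0.2],[0.009,0.004,0,0,0.2],[0.015,0.004,0,0,0.2],[0.021,0.004,0,0,0.2],[0.027,0.004,0,0,0.2],[0.033,0.004,0,0,0.2],[0.039,0.004,0,0,0.2],[0.046,0.004,0,0,0.2],[0.053,0.004,0,0,0.2],[0.06,0.004,0,0,0.2],[0.067,0.004,0,0,0.2],[0.074,0.004,0,0,0.2],[0.081,0.004,0,0,0.2],[0.088,0.004,0,0,0.2],[0.095,0.004,0,0,0.2],[0.102,0.004,0,0,0.2],[0.108,0.004,0,0,0.2],[0.114,0.004,0,0,0.2]]'
python3 - <<'E'
from h import *
d=r.snapshot("wrist");crop(d,0,0,640,400,1,"pics/w7.png")
E
```

```text
time: 13.4
tool_pos: [571.4, 148.6, 91.3]
tcp_rot: [-179.7, 0.5, 90.0]
ft_force: [0.2, -0.9, 0.4]
finger_gap: 17.1
```

View pics/w7.png

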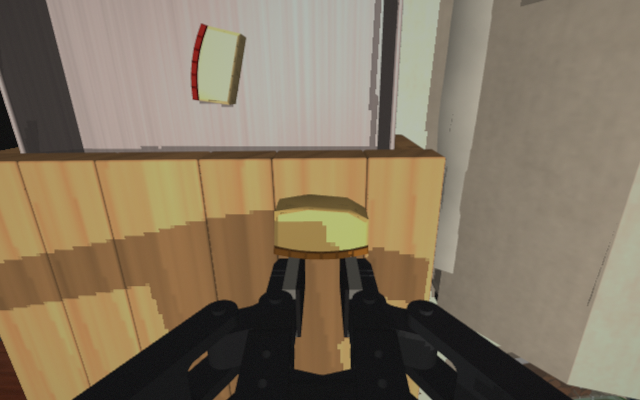

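```bash
python3 -m jog '[[0.005,-0.001,0,0,0.2],[0.01,-0.002,0,0,0.2],[0.015,-0.003,0,0,0.2],[0.02,-0.004,0,0,0.2],[0.024,-0.005,0,0,0.2],[0.028,-0.005,0,0,0.2],[0.032,-0.005,0,0,0.2],[0.036,-0.005,0,0,0.2],[0.04,-0.005,0,0,0.2],[0.044,-0.005,0,0,0.2],[0.048,-0.005,0,0,0.2],[0.05,-0.005,0,0,0.2],[0.05,-0.005,0,0,0.2]]'
python3 - <<'E'
from h import *
d=r.snapshot("wrist");crop(d,0,0,640,400,1,"pics/w8.png")
E
```

```text
time: 14.75
tool_pos: [566.2, 199.8, 90.9]
tcp_rot: [-179.7, 0.5, 90.1]
ft_force: [-0.4, -0.3, 0.8]
finger_gap: 17.0
```

View pics/w8.png

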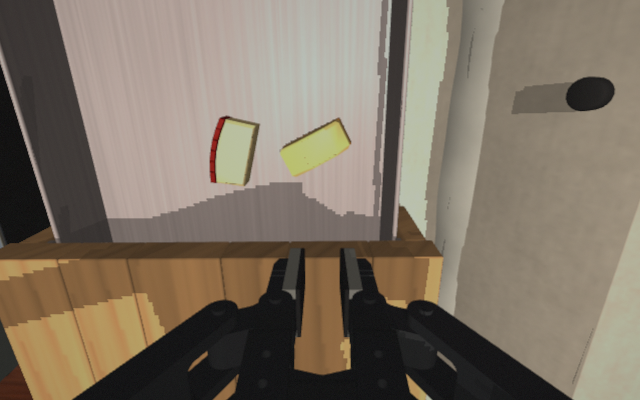

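Offcut a is in the tray too, at (315,147), flat and clear of the wall. Next is the orange offcut b.

```bash
python3 -m jog '[[-0.01,0,-0.03,0,0.2],[-0.04,-0.005,-0.06,0,0.2],[-0.09,-0.015,-0.065,0,0.2],[-0.14,-0.025,-0.065,0,0.2],[-0.19,-0.033,-0.065,0,0.2],[-0.24,-0.033,-0.065,0,0.2],[-0.275,-0.033,-0.065,0,0.2],[-0.286,-0.033,-0.065,0,0.2],[-0.286,-0.033,-0.065,0,0.2]]'
python3 - <<'E'
from h import *
np.set_printoptions(precision=1,suppress=True)
d=r.snapshot("wrist");crop(d,0,0,640,400,1,"pics/w9.png")
d=r.snapshot("side");crop(d,260,120,460,270,4,"pics/s9.png")
E
```

```text
time: 15.7
tool_pos: [533.8, -87.5, 158.6]
tcp_rot: [-179.7, 0.5, 89.9]
ft_force: [0.1, 0.2, -1.1]
finger_gap: 17.0
```

View pics/w9.png

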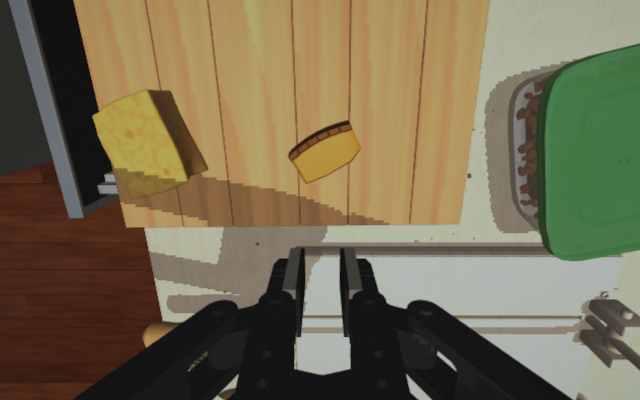

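View pics/s9.png

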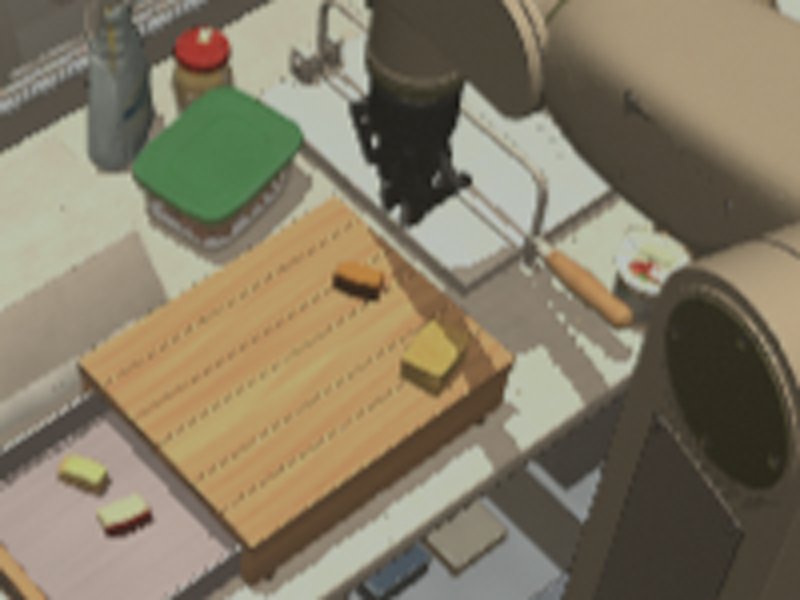

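b sits at (325,150), in line with the fingers. The bow is lower than where the gripper body will be (164 mm). I descend and sweep.

```bash
python3 -m jog '[[0.002,0,0.03,0,0.2],[0.002,0,0.055,0,0.2],[0.002,0,0.067,0,0.2],[0.002,0,0.067,0,0.2],[0.006,0,0.067,0,0.2],[0.012,0,0.067,0,0.2],[0.018,0,0.067,0,0.2],[0.024,0,0.067,0,0.2],[0.03,0,0.067,0,0.2],[0.036,0,0.067,0,0.2],[0.042,0,0.067,0,0.2],[0.048,0,0.067,0,0.2],[0.054,0,0.067,0,0.2],[0.06,0,0.067,0,0.2],[0.066,0,0.067,0,0.2],[0.072,0,0.067,0,0.2]]'
python3 - <<'E'
from h import *
d=r.snapshot("wrist");crop(d,0,0,640,400,1,"pics/w10.png")
E
```

```text
time: 17.4
tool_pos: [533.4, -13.2, 90.8]
tcp_rot: [-179.7, 0.4, 90.0]
ft_force: [-0.1, -0.9, 0.1]
finger_gap: 16.6
```

View pics/w10.png

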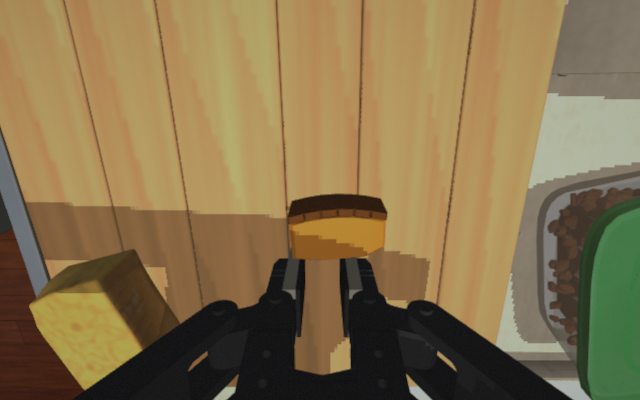

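b is flush at (337,230), slightly to the right. I curve the sweep towards −x, turning the pusher with the path, so that b drops clear of the two pieces already in the tray.

```bash
python3 -m jog '[[0.006,0,0,-0.02,0.2],[0.012,0,0,-0.05,0.2],[0.018,-0.001,0,-0.08,0.2],[0.024,-0.002,0,-0.11,0.2],[0.03,-0.003,0,-0.14,0.2],[0.036,-0.004,0,-0.17,0.2],[0.042,-0.005,0,-0.2,0.2],[0.048,-0.007,0,-0.23,0.2],[0.054,-0.009,0,-0.26,0.2],[0.06,-0.011,0,-0.29,0.2],[0.066,-0.013,0,-0.32,0.2],[0.072,-0.015,0,-0.34,0.2],[0.078,-0.017,0,-0.36,0.2],[0.084,-0.019,0,-0.36,0.2],[0.09,-0.021,0,-0.36,0.2],[0.096,-0.023,0,-0.36,0.2]]'
python3 - <<'E'
from h import *
d=r.snapshot("wrist");crop(d,0,0,640,400,1,"pics/w11.png")
E
```

```text
time: 19.05
tool_pos: [510.1, 84.1, 90.2]
tcp_rot: [-179.5, 0.2, 110.7]
ft_force: [-0.2, -0.1, 0.9]
finger_gap: 16.9
```

View pics/w11.png

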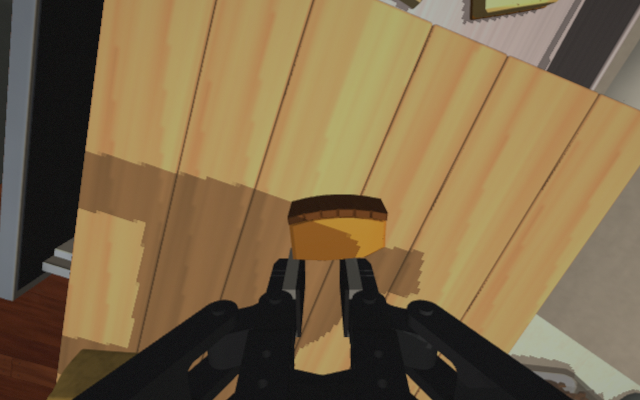

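```bash
python3 -m jog '[[0.007,0,0,0,0.2],[0.014,0,0,0,0.2],[0.021,0,0,0,0.2],[0.028,0,0,0,0.2],[0.035,0,0,0,0.2],[0.042,0,0,0,0.2],[0.049,0,0,0,0.2],[0.056,0,0,0,0.2],[0.063,0,0,0,0.2],[0.07,0,0,0,0.2],[0.077,0,0,0,0.2],[0.084,0,0,0,0.2],[0.091,0,0,0,0.2],[0.098,0,0,0,0.2],[0.103,0,0,0,0.2],[0.108,0,0,0,0.2],[0.113,0,0,0,0.2],[0.118,0,0,0,0.2],[0.123,0,0,0,0.2],[0.127,0,0,0,0.2]]'
python3 - <<'E'
from h import *
d=r.snapshot("wrist");crop(d,0,0,640,400,1,"pics/w12.png")
E
```

```text
time: 21.1
tool_pos: [464.7, 204.1, 89.7]
tcp_rot: [-179.5, 0.2, 110.7]
ft_force: [-0.8, 0.4, 0.4]
finger_gap: 17.0
```

View pics/w12.png

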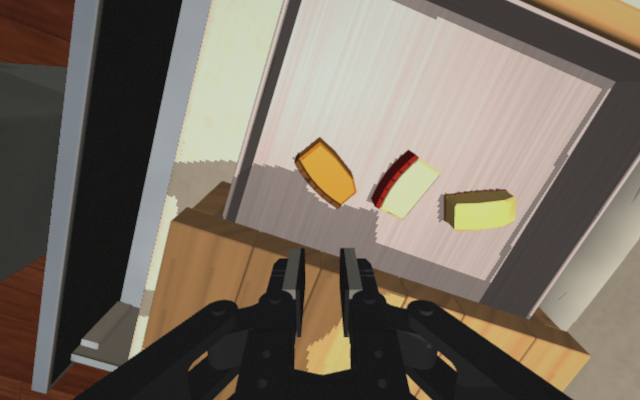

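All three are flat in the tray: orange (327,172), cream (407,185) and pale yellow (482,210). I go over the panel to its outer side.

```bash
python3 - <<'E'
from h import *
d=r.snapshot("top"); print("box top",ray(d,(190,208),70))
E
python3 -m jog '[[0,0,-0.03,0,0],[0.02,0.013,-0.06,0.04,0],[0.053,0.035,-0.08,0.12,0],[0.09,0.06,-0.08,0.2,0],[0.127,0.084,-0.08,0.28,0],[0.165,0.108,-0.08,0.36,0],[0.165,0.108,-0.08,0.36,0],[0.165,0.108,-0.08,0.36,0]]'
python3 - <<'E'
from h import *
d=r.snapshot("wrist");crop(d,0,0,640,400,1,"pics/w13.png")
d=r.snapshot("side");crop(d,200,140,400,290,4,"pics/s13.png")
E
```

```text
box top [596.68016522 472.69428557  70.        ]
time: 22.0
tool_pos: [507.5, 397.7, 167.1]
tcp_rot: [-179.5, 0.4, 90.2]
ft_force: [0.0, -0.3, -0.4]
finger_gap: 0.1
```

View pics/w13.png

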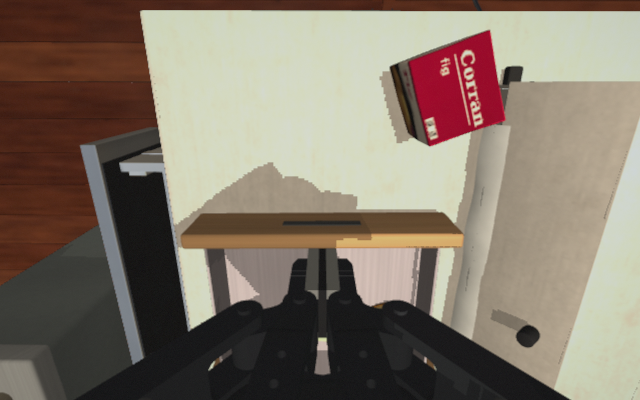

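View pics/s13.png

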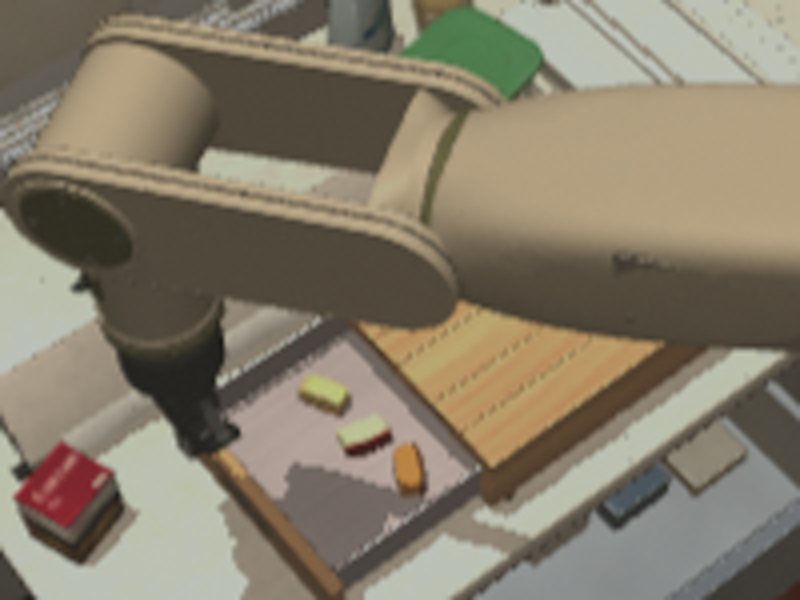

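```bash
python3 -m jog '[[0.004,0,0.04,0,0],[0.004,0,0.08,0,0],[0.004,0,0.105,0,0],[0.004,0,0.12,0,0],[0.004,0,0.132,0,0],[0.004,0,0.132,0,0]]'
python3 - <<'E'
from h import *
d=r.snapshot("side");crop(d,200,140,400,290,4,"pics/s14.png")
E
```

```text
time: 22.7
tool_pos: [506.7, 398.5, 35.3]
tcp_rot: [-179.5, 0.4, 90.1]
ft_force: [-0.3, -0.3, -0.8]
finger_gap: 0.2
```

View pics/s14.png

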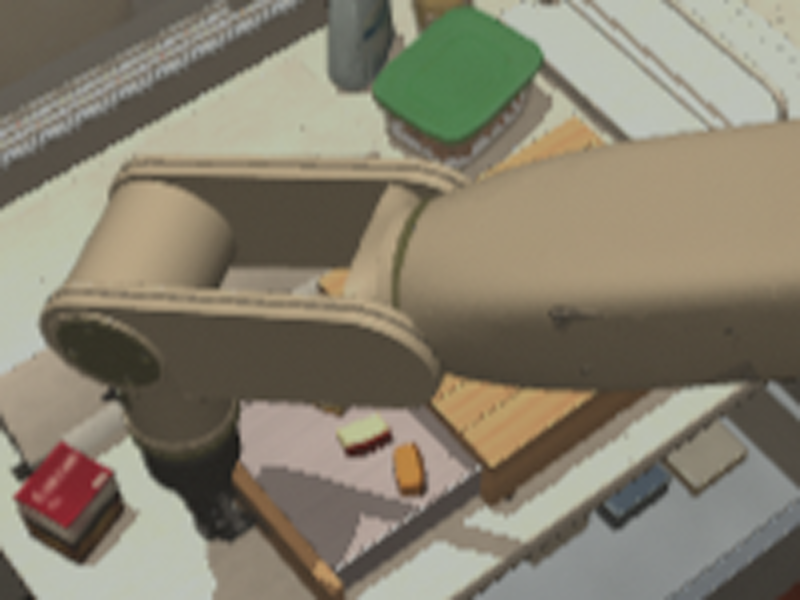

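The fingers are down on the outer side, clear of the carton and the panel. I push the tray home.

```bash
python3 -m jog '[[-0.008,0,0,0,0],[-0.015,0,0,0,0],[-0.02,0,0,0,0],[-0.024,0,0,0,0],[-0.028,0,0,0,0],[-0.033,0,0,0,0],[-0.038,0,0,0,0],[-0.044,0,0,0,0],[-0.05,0,0,0,0],[-0.056,0,0,0,0],[-0.063,0,0,0,0],[-0.07,0,0,0,0],[-0.077,0,0,0,0],[-0.084,0,0,0,0],[-0.091,0,0,0,0],[-0.098,0,0,0,0],[-0.105,0,0,0,0],[-0.111,0,0,0,0],[-0.116,0,0,0,0],[-0.12,0,0,0,0]]'
python3 - <<'E'
from h import *
d=r.snapshot("wrist");crop(d,0,0,640,400,1,"pics/w15.png")
d=r.snapshot("side");crop(d,200,140,400,290,4,"pics/s15.png")
E
```

```text
time: 24.75
tool_pos: [507.3, 278.6, 37.3]
tcp_rot: [-179.6, 0.4, 90.1]
ft_force: [1.4, 2.4, -1.5]
finger_gap: -0.1
```

View pics/w15.png

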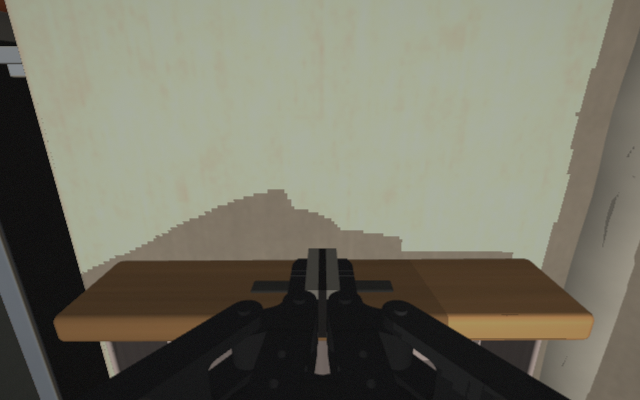

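View pics/s15.png

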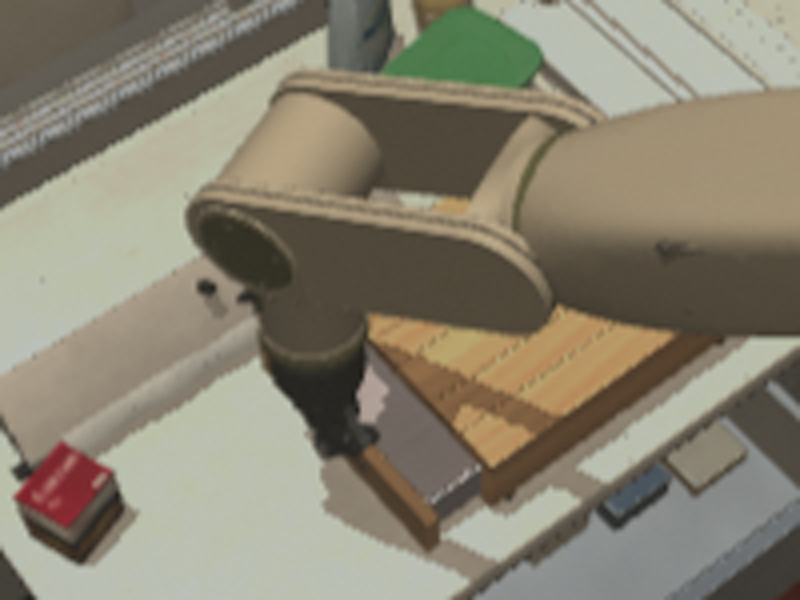

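```bash
python3 -m jog '[[-0.005,0,0,0,0],[-0.011,0,0,0,0],[-0.017,0,0,0,0],[-0.023,0,0,0,0],[-0.029,0,0,0,0],[-0.034,0,0,0,0],[-0.039,0,0,0,0],[-0.043,0,0,0,0],[-0.046,0,0,0,0],[-0.048,0,0,0,0]]'
python3 -m jog '[[-0.002,0,0,0,0],[-0.004,0,0,0,0],[-0.006,0,0,0,0],[-0.006,0,0,0,0]]'
```

```text
time: 25.85
tool_pos: [507.3, 230.1, 37.6]
tcp_rot: [-179.6, 0.4, 90.0]
ft_force: [1.2, 2.4, -0.3]
finger_gap: 0.2
time: 26.25
tool_pos: [507.3, 224.9, 37.7]
tcp_rot: [-179.6, 0.3, 90.1]
ft_force: [1.5, 6.3, -3.3]
finger_gap: 0.4
```

```bash
python3 -m jog '[[-0.002,0,0,0,0],[-0.004,0,0,0,0],[-0.004,0,0,0,0],[-0.004,0,0,0,0]]'
```

```text
time: 26.65
tool_pos: [507.3, 224.8, 37.8]
tcp_rot: [-179.7, -0.0, 90.1]
ft_force: [2.3, 22.4, -8.7]
finger_gap: -0.1
```

Hard stop at TCP y=224.8 with 22 N, which is where the home position was predicted (200+14+11). I back off and leave the scene clear to check.

```bash
python3 -m jog '[[0.006,0,0,0,0],[0.02,0,0,0,0],[0.035,0,0,0,0],[0.045,0,-0.03,0,0],[0.05,0,-0.08,0,0],[0.05,0,-0.13,0,0],[0.05,0,-0.18,0,0],[0.05,0,-0.2,0,0],[0.05,-0.04,-0.2,0,0],[0.05,-0.08,-0.2,0,0],[0.05,-0.1,-0.2,0,0],[0.05,-0.1,-0.2,0,0],[0.05,-0.1,-0.2,0,0]]'
python3 - <<'E'
from h import *
np.set_printoptions(precision=1,suppress=True)
print(r.sense()["ft_force"])
d=r.snapshot("wrist");crop(d,0,0,640,400,1,"pics/w16.png")
d=r.snapshot("top");crop(d,160,100,480,300,2.5,"pics/t16.png")
d=r.snapshot("side");crop(d,200,140,400,290,4,"pics/s16.png")
E
```

```text
time: 27.95
tool_pos: [408.5, 275.1, 238.9]
tcp_rot: [-179.7, -0.0, 90.1]
ft_force: [0.0, -0.4, -0.4]
finger_gap: 0.2
[ 0.  -0.4 -0.4]
```

View pics/w16.png

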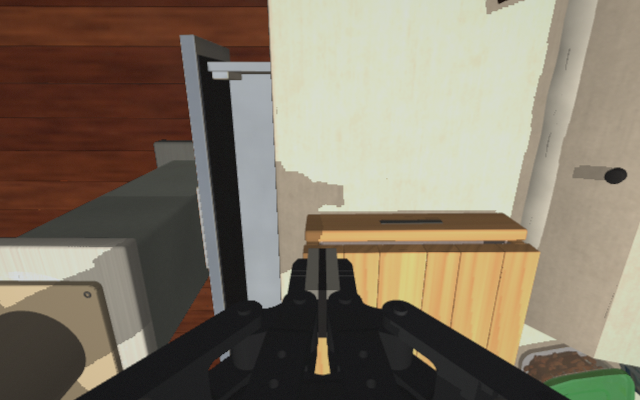

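View pics/t16.png

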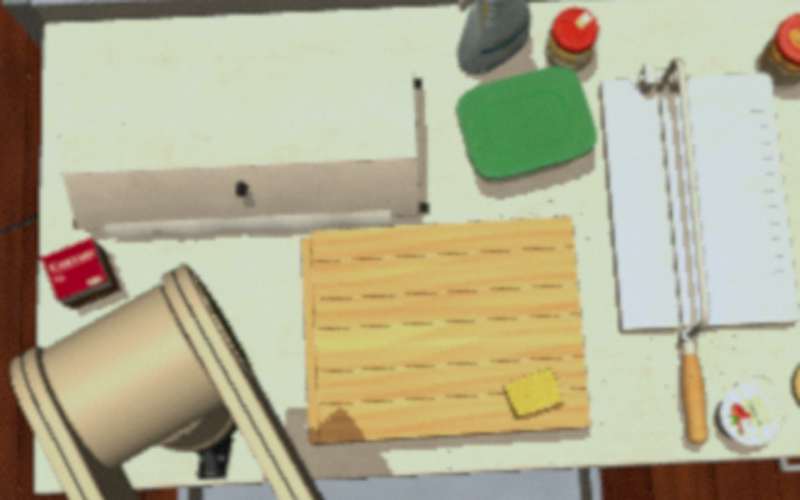

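View pics/s16.png

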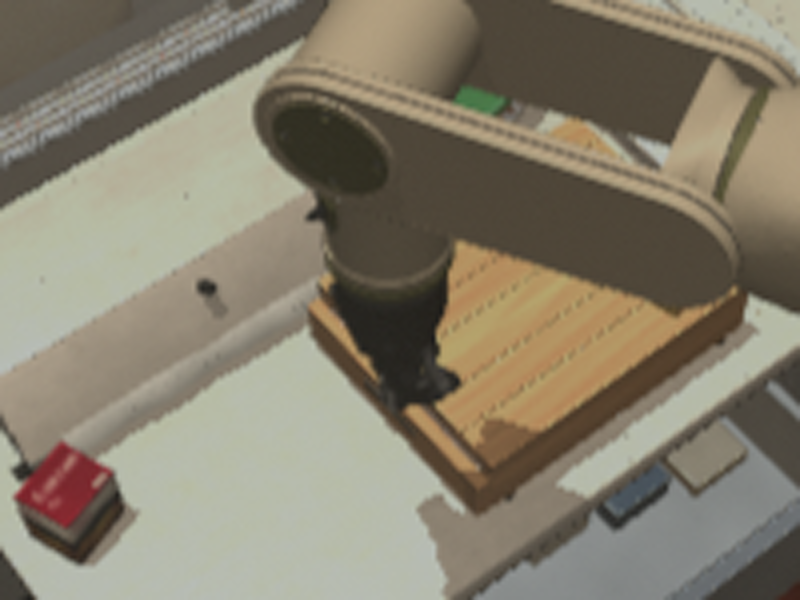

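Run:
```python
from h import *
np.set_printoptions(precision=1,suppress=True)
d=r.snapshot("wrist")
for n,p,z in [("outer",(420,213),63),("inner",(420,230),63),("board top edge",(420,245),86)]: print(n,ray(d,p,z)[:2])
d=r.snapshot("top")
a=cv2.imread("pics/top0.png"); b=d["pixels"][:,:,::-1]
hb=lambda im:cv2.cvtColor(np.ascontiguousarray(im),cv2.COLOR_BGR2HSV)
for n,lo,hi,(x0,y0,x1,y1) in [("good",(24,140,120),(32,255,255),(350,240,395,275)),("tub",(50,100,40),(85,255,255),(335,120,405,180)),("box",(165,120,60),(180,255,255),(165,180,215,230)),("pot",(0,0,200),(179,35,255),(445,248,473,282))]:
    print(n,[np.argwhere(cv2.inRange(hb(i)[y0:y1,x0:x1],lo,hi)>0)[:,::-1].mean(0)+[x0,y0] for i in(a,b)])
```

```text
outer [510.8 231.7]
inner [512.7 212.4]
board top edge [506.9 206.4]
good [array([373. , 256.5]), array([372.9, 256.5])]
tub [array([370.2, 148.6]), array([370.2, 148.7])]
box [array([189.2, 207.4]), array([189.1, 207.4])]
pot [array([460. , 262.4]), array([459.8, 262.6])]
```

The wrist camera looks at the panel from outside, so rows 213–231 are its outer face. I recheck on a zoomed crop.

Run:
```python
from h import *
np.set_printoptions(precision=1,suppress=True)
d=r.snapshot("wrist");crop(d,340,195,540,275,4,"pics/w17.png")
c=d["pixels"][205:256,470].astype(int); print([(205+i,*v) for i,v in enumerate(c)])
for y,z in[(214,63),(200,63),(200,86),(214,11)]: print(y,z,proj(d,[520,y,z]))
```

```text
[(205, np.int64(217), np.int64(220), np.int64(195)), (206, np.int64(216), np.int64(219), np.int64(194)), (207, np.int64(216), np.int64(219), np.int64(194)), (208, np.int64(217), np.int64(220), np.int64(195)), (209, np.int64(217), np.int64(221), np.int64(197)), (210, np.int64(183), np.int64(178), np.int64(155)), (211, np.int64(163), np.int64(151), np.int64(131)), (212, np.int64(130), np.int64(113), np.int64(94)), (213, np.int64(98), np.int64(77), np.int64(55)), (214, np.int64(93), np.int64(69), np.int64(47)), (215, np.int64(95), np.int64(72), np.int64(47)), (216, np.int64(97), np.int64(74), np.int64(48)), (217, np.int64(98), np.int64(73), np.int64(49)), (218, np.int64(98), np.int64(74), np.int64(50)), (219, np.int64(98), np.int64(73), np.int64(49)), (220, np.int64(98), np.int64(74), np.int64(50)), (221, np.int64(99), np.int64(74), np.int64(49)), (222, np.int64(97), np.int64(73), np.int64(49)), (223, np.int64(98), np.int64(74), np.int64(49)), (224, np.int64(99), np.int64(74), np.int64(48)), (225, np.int64(102), np.int64(76), np.int64(51)), (226, np.int64(103), np.int64(78), np.int64(53
[... 872 characters left out ...]
t64(87)), (244, np.int64(99), np.int64(77), np.int64(54)), (245, np.int64(97), np.int64(74), np.int64(48)), (246, np.int64(101), np.int64(76), np.int64(51)), (247, np.int64(103), np.int64(77), np.int64(51)), (248, np.int64(105), np.int64(78), np.int64(51)), (249, np.int64(106), np.int64(79), np.int64(52)), (250, np.int64(106), np.int64(80), np.int64(53)), (251, np.int64(157), np.int64(117), np.int64(75)), (252, np.int64(207), np.int64(167), np.int64(106)), (253, np.int64(217), np.int64(184), np.int64(115)), (254, np.int64(217), np.int64(185), np.int64(117)), (255, np.int64(217), np.int64(185), np.int64(117))]
214 63 [427.3 228.5]
200 63 [425.9 240.4]
200 86 [432.7 250.6]
214 11 [414.4 210.8]
```

View pics/w17.png

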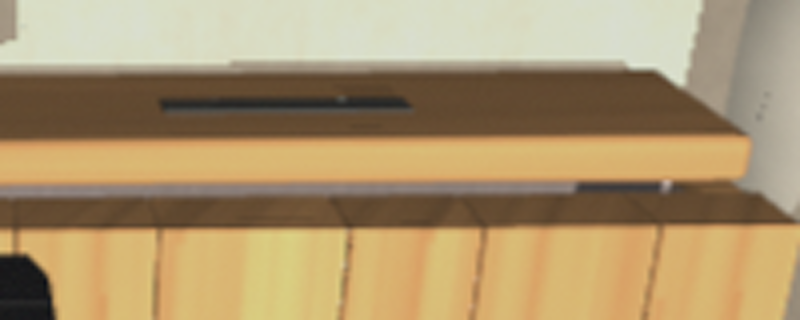

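The panel edges fall on the predicted home rows (228.5, 240.4 and 250.6 predicted; 229, 240 and 251 seen). The stop-to-stop travel works out at 150 mm, and the neighbours haven't moved. I hand in.

```bash
python3 -c "
from bench import r
print(r.sense()['ft_force'],r.hand_in())"
```

```text
the job is handed in; nothing more can be done
[ 0.02112009  0.18735368 -0.51083988] None
```

The job is done and handed in at about 28 s, inside the 67 s limit. I drew the tray out to its stop from inside, swept the cream, pale yellow and orange offcuts over the edge into it, then pushed it home from outside.

**Tray:** The final push met a hard stop at 22 N, exactly where home was predicted. The panel edges in the wrist image were within 1 pixel of their home positions, and stop-to-stop travel came to about 150 mm. My first reading of that image put the panel too far out because I had taken its outer face for its top; a zoomed recheck cleared this up.

**Offcuts:** All three were seen lying flat in the tray before it was closed. They can't be seen now that it is under the board.

**Everything else:** In the top image, the good cheese, tub, carton and pot are within 0.2 pixel of where they started. The arm was clear of everything at hand-in, with about 0.5 N on the wrist. The highest force I saw was about 31 N, against the open stop.

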